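Close a lab sample press: seat the cover, bottom the thumbscrew, back off a quarter turn

ROBOT

A 6-joint arm with a two-finger parallel gripper is mounted at the origin on the work surface. World frame = base frame: x ahead of the robot, y to its left, z up, the work surface at z = 0. Lengths are in mm, angles in rad, forces in N, time in s.
With the tool pointing down it reaches from about 275 to 1000 mm from the base axis. Payload 8.4 kg.
Tool frame: the origin (TCP) lies midway between the tips of the shut fingers; the grasp point (between the pads) lies 19 mm behind it (r.grip_point_offset is the distance from the TCP to the grasp point, in mm); z points along the fingers, y is the line along which they close (so a half turn about z gives the same grasp; the last joint's range is limited). The gripper opens to 85 mm and grips with 20 to 120 N. Pads are 22 mm wide; open, the fingers measure 114 mm over their backs; the gripper's body (76 mm by 85 mm) begins 54 mm behind the grasp point. The pads swing forward as they close: fully open they stand 13 mm farther back than shut.
Start: joints at [1.333, 0.353, 1.633, -0, 1.155, -0.002], TCP at [146.011, 607.708, 231.281] pointing down, gripper open.
Joint ranges: [-2.63, 2.63], [-0.92, 2.1], [0.06, 2.66], [-1.3, 4.44], [0, 2.69], [-3.02, 3.02]. Speed limits (rad/s): [2.22, 2.22, 2.79, 3.14, 3.14, 3.14].

INTERFACE

Orientations are given as [roll, pitch, yaw] about the fixed x, y, z axes, in that order (R = Rz(yaw) Ry(pitch) Rx(roll)).
In Python, from rig import r gives the robot as it stands. The module is installed in compiled form; this text tells all that it offers.
- The arm moves only by the shell command python3 -m creep 'ROWS' [FORCE]. ROWS is text: rows parted by semicolons, each of 7 numbers parted by spaces: the turn, a rotation vector about the tool's x, y, z in degrees, then the shift along the tool's x, y, z in m, then the closure in counts, from 0 (fully open) to 255 (shut). A call has 1 to 8 rows; each row is the pose to reach, as a shift and turn from the pose commanded when the call began, along the tool's axes at that moment; what a row does not reach only later rows make up. A row lasts 1/8 s, in which the tool goes at most 62.5 mm and 10.7 degrees, less where a joint would pass 70% of its speed; a pose out of reach is approached as far as the arm can. A call with a gripper value outside its range is refused whole. The fingers move at their own pace and stop on an object; FORCE is the grip in N (left out, the last holds). Time passes only in rows, so rows that repeat a pose let the fingers close. It gives the time, the measured TCP pose, the force, the opening and the grip force at its end, in the units of the state.
- r.sense(): the state, without advancing time (a new reading comes with each control period).
- r.grab_frame(name): name is "side" or "top"; returns a dict with "img" (420x560x3 uint8, red, green, blue), "range_z" (420x560 float32, mm along the optical axis (not along the pixel's ray), 0 where there is no reading), "K" (3x3 intrinsics, pixels), "world_from_camera" (4x4, takes a point from camera to world coordinates). Camera axes: x right, y up, looking along -z (the intrinsics and any distortion apply to the point x, -y, -z); pixel columns grow to the right and rows downward; lengths in mm; the calibration is good to about 2 mm. A picture is of the moment at which its call begins.
- r.sign_off(): hands the job in; it is judged then, once.
The state is a dict: "clock": time; "qpos": joint angles; "qvel": joint speeds; "joint_efforts": joint torques, N m; "eef_pos": TCP position; "tcp_rot": TCP orientation; "contact_force": force on the tool from outside, world axes, zero at the start; "wrist_torque": the same for the moment, N m; "opening": opening from 0.0 (shut) to 1.0 (fully open); "grasp_force": force on a finger pad.
Only numpy, scipy, OpenCV 4.12 (cv2) and the standard library are available. Lean on these libraries where they do the work, as an engineer would, in place of code of your own. Each camera call takes 0.05 s, during which the arm holds its last target. There are 200 camera calls.

TASK

The aluminium cover plate of the sample press is propped up at one end on its stiff lifting bar: with the screw still clear of it, push that end down with the fingers until the plate lies level on the block. Then turn the winged thumbscrew clockwise until its rubber pad bottoms firmly on the plate, without overtightening it, and back it off a quarter of a turn so that the pad stands clear. Let go, and do not disturb the other things on the bench.

Things in the scene. Friction and masses are not known exactly. Their poses are not given: they have to be found in the camera images.
- press: Fixed white sample press, housing 270 x 200 x 40 mm. Origin under the middle of its block, on the bench; its -x end (facing the robot, give or take its yaw) has the lifting bar and black display. The aluminium block's top is 50 mm above the bench, from x = -70 to +90, y = -50 to +50 mm. Steel lugs up to 66 mm high locate the plate.
- cover: Loose bare aluminium plate 180 (x) x 110 (y) x 6 mm, 0.2 to 0.45 kg, lying along the press over the block and under the bridge. Origin at the centre of its underside. At the start its -x end is about 10 mm high, propped by the lifting bar; seated, its underside lies 50 mm above the bench. Push on its top at about x = -75 mm, y = 0, where nothing is above it.
- lift_bar (a joint): Lifting bar under the plate's raised end, 80 mm from the plate's centre toward -x. 0 m = fully up (10 mm above the block), about 0.010 m = pushed down level with the block. Friction-held (about 8 N): it stays where it is pushed.
- wing (a point): Centre of the thumbscrew's steel wing, an upright bar 60 mm long (point x), 14 mm thick (y), 30 mm high (z, 15 mm up and down), on the vertical screw axis. Clockwise from above lowers it, 16 mm a full turn. Friction 0.04 N m; it stays where left. Bottomed, torque rises by about 0.05 N m for each 20 N of clamping. The pad starts 0.45 to 0.95 turn above the seated plate.
- pad: Round rubber pad, 32 mm across and 8 mm thick, at the lower end of the thumbscrew. Origin at the centre of its underside, 77 mm below point wing. It moves up and down with the screw and does not turn.
- tube_rack: Loose blue tube rack 160 x 80 x 45 mm beside the press; a bystander. Origin at the centre of its underside.
- beaker: Loose clear beaker 80 mm across, 100 mm high; a bystander. Origin at the centre of its underside.
- jar: Loose glass jar 60 mm across, 75 mm high; a bystander. Origin at the centre of its underside.
- reagent: Loose amber bottle 66 mm across, 150 mm high; a bystander. Origin at the centre of its underside.
- spatula: Loose flat steel scraper 180 mm long lying on the bench; a bystander.
- bridge: Fixed steel bar across the middle of the press, 176 mm long (y), 30 mm wide (x), 14 mm thick, on two posts at y = +-80 mm; it carries the thumbscrew. Origin at the centre of the bar's underside, 82 to 86 mm above the bench, differing from case to case.
Mind the look-alikes: they are no part of the job. There is more than one size of the cover; the one meant has the size given above.

How it is judged:
By the outcome, as a careful person would: the job done as asked, in the order asked, and still so for the second after the job is handed in, with the robot touching nothing.
It also fails if it takes over 72 s, if anything falls off the work surface, if the arm or the gripper's body presses on something with over 40 N, if the wrist force passes 120 N, or if a joint passes its speed limit or range.

## Working session

There is one attempt and no reset: what is moved stays moved. The work goes in short steps, Python scripts to look and compute and a shell command to move; the robot and the scene stay as the last step left them, time stands still between calls to the robot, and variables do not carry over. Pictures are saved under pics/ and viewed, at most 10 in all, crops included, and the job is handed in when it is done.

```bash
mkdir -p pics; cat > h.py <<'E'
import numpy as np, cv2
from rig import r
def shot(name, fn=None):
    f=r.grab_frame(name)
    if fn: cv2.imwrite(f'pics/{fn}.png', f['img'][:,:,::-1])
    return f
def pts(f):
    z=f['range_z']; K=f['K']; v,u=np.mgrid[:z.shape[0],:z.shape[1]]
    x=(u-K[0,2])/K[0,0]*z; y=(v-K[1,2])/K[1,1]*z
    P=np.stack([x,-y,-z,np.ones_like(z)],-1)@f['world_from_camera'].T
    P=P[...,:3]; P[z==0]=np.nan
    return P
E
python3 - <<'E'
from h import *
for n in ('side','top'):
    f=shot(n,n+'1'); np.savez(n+'1.npz',**f); print(n,f['K'].round(1).tolist(),f['world_from_camera'].round(3).tolist(),(f['range_z']>0).mean())
print(r.sense(), r.grip_point_offset)
E
```

```text
side [[454.0, 0.0, 273.3], [0.0, 454.0, 212.1], [0.0, 0.0, 1.0]] [[0.889, 0.293, -0.351, 124.15], [-0.457, 0.593, -0.663, -682.552], [0.014, 0.75, 0.661, 848.466], [0.0, 0.0, 0.0, 1.0]] 0.9960416666666667
top [[537.0, 0.0, 283.4], [0.0, 537.0, 202.7], [0.0, 0.0, 1.0]] [[-0.019, 0.988, -0.155, 304.353], [-1.0, -0.019, 0.002, 62.622], [-0.001, 0.155, 0.988, 1451.555], [0.0, 0.0, 0.0, 1.0]] 0.9957568027210885
{'clock': 0.1, 'qpos': array([ 1.33258775e+00,  3.53611949e-01,  1.63406016e+00,  2.36717283e-05,
        1.15520863e+00, -2.38514226e-03]), 'qvel': array([-0.00199297,  0.00029779, -0.00087152,  0.00069804, -0.00263858,
       -0.00057824]), 'joint_efforts': array([ 3.76668158e-04, -6.06353760e+01, -3.42820108e+01,  1.54266295e-04,
        3.96523959e-03,  2.12700535e-06]), 'eef_pos': array([145.90896703, 607.28482597, 230.61593826]), 'tcp_rot': array([-3.14030462e+00, -2.47166584e-05,  2.90575963e+00]), 'contact_force': array([-0.02283838, -0.11685625,  0.15137127]), 'wrist_torque': array([ 0.00951549, -0.00521446,  0.04439796]), 'grasp_force': 0.0, 'opening': 1.0000073362716593} 18.700000000000003
```

View pics/top1.png

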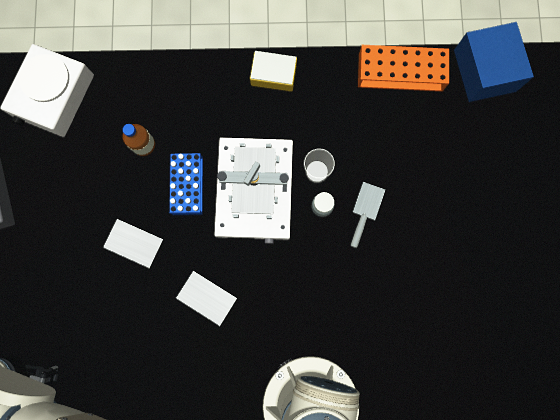

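View pics/side1.png

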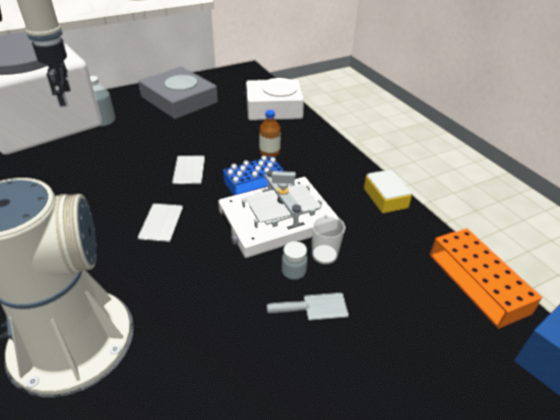

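The top view shows the press at about (255,188), with the wing at (253,172) over the bridge. Candidates for the cover are the plate on the press (253,185) and the loose white plates at (133,243) and (206,298). I choose the one under the bridge, and will check it in a close crop with depth.

```bash
python3 - <<'E'
from h import *
f=dict(np.load('top1.npz')); P=pts(f)
im=f['img'][125:250,160:345,::-1]; cv2.imwrite('pics/crop1.png',cv2.resize(im,None,fx=4,fy=4,interpolation=2))
np.set_printoptions(linewidth=250,suppress=True,precision=0)
# housing top mask
hs=cv2.cvtColor(f['img'],cv2.COLOR_RGB2HSV)
sub=np.zeros(P.shape[:2],bool); sub[130:245,205:300]=1
m=sub&(P[...,2]>30)&(P[...,2]<48)
c=cv2.minAreaRect(P[m][:,:2].astype(np.float32)); print('housing',c)
m2=sub&(P[...,2]>105)
print('high',m2.sum(),P[m2].mean(0),P[m2].max(0)); print('wing rect',cv2.minAreaRect(P[m2][:,:2].astype(np.float32)))
m3=sub&(P[...,2]>88)&(P[...,2]<104); print('bridge',cv2.minAreaRect(P[m3][:,:2].astype(np.float32)),np.median(P[m3][:,2]))
print('Zmap'); print(P[134:244:4,214:296:4,2])
g=dict(np.load('side1.npz')); Q=pts(g)
s=np.zeros(Q.shape[:2],bool); s[160:215,262:305]=1
mw=s&(Q[...,2]>108); print('side wing',mw.sum(),cv2.minAreaRect(Q[mw][:,:2].astype(np.float32)),np.nanmax(Q[mw][:,2]))
im=g['img'][150:265,205:355,::-1]; cv2.imwrite('pics/crop2.png',cv2.resize(im,None,fx=5,fy=5,interpolation=2))
E
```

```text
housing ((565.3721923828125, 138.62405395507812), (200.6656494140625, 282.6373291015625), 87.00470733642578)
high 271 [583. 136. 138.] [611. 228. 161.]
wing rect ((584.3519897460938, 136.89141845703125), (49.89606475830078, 179.59642028808594), 6.523520469665527)
bridge ((585.5325927734375, 137.45205688476562), (182.29383850097656, 32.24399948120117), 87.00969696044922) 96.41725948064322
Zmap
[[  2.  -3.   4.   1.   3.   2.   4.   4.   1.  -0.   1.  -6.   2.  -2.   5.   2.   6.   3.   0.   3.   1.]
 [  2.  -0.  40.  42.  39.  38.  43.  44.  43.  38.  39.  -1.   0.  -7.   0.  -5.  -0.  -1.   5.  -1.   4.]
 [  2.  -5.  43.  34.  38.  39.  44.  42.  38.  43.  44.  34.  41.  41.  39.  36.  36.  36.  41.  40. -11.]
 [  7.   0.  38.  42.  37.  46.  40.  52.  41.  40.  39.  47.  37.  62.  61.  40.  38.  43.  37.  40.  -5.]
 [ -0.  -1.  41.  31.  40.  37.  60.  60.  59.  61.  57.  56.  57.  58.  48.  56.  41.  38.  49.  41.  -0.]
 [  1.   2.  34.  37.  43.  40.  59.  55.  55.  54.  53.  54.  56.  60.  60.  53.  34.  42.  34.  46.   1.]
 [  2.  41.  40.  42.  35.  63.  57.  59.  61.  60.  60.
[... 1752 characters left out ...]
.  43.  39.  43.   2.   2.]
 [ -2.  41.  48.  40.  41.  39.  40.  35.  36.  34.  37.  38.  38.  41.  32.  46.  39.  46.  41.   3.   0.]
 [  2.  40.  44.  39.  44.  40.  37.  42.  38.  42.  44.  41.  40.  40.  38.  40.  44.  41.  38.  -1.   5.]
 [ 36.  41.  39.  39.  39.  40.  39.  43.  35.  39.  36.  47.  46.  40.  40.  37.  42.  38.  43.  -1.   2.]
 [ -3.   2.  -3.  -0.   1.  11.  16.  21.  29.  30.  17.  13.  21.  33.  33.  33.  28.  34.  38.   1.   2.]
 [  5.   0.   4.   1.  -1.  -3.  -4.  -7.  -4.   0.  -2.   6.   4.  30.  29.   1.   0.   1.   3.   7.   1.]]
side wing 318 ((582.5636596679688, 130.8219451904297), (23.39531898498535, 59.02955627441406), 52.85112762451172) 157.9145261561399
```

View pics/crop1.png

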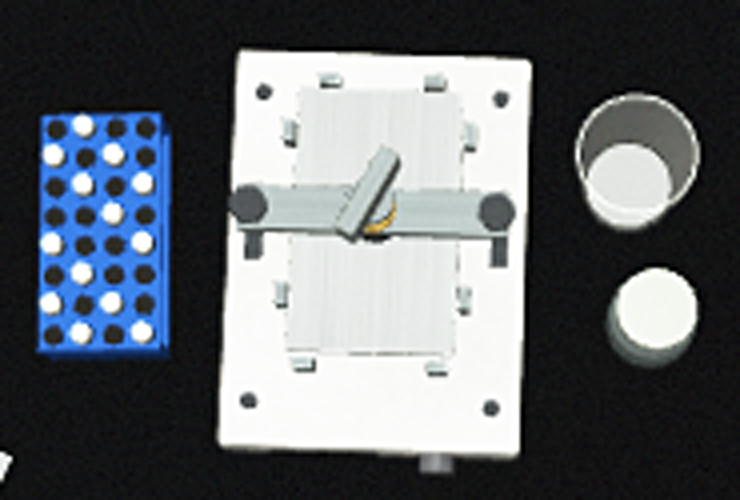

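View pics/crop2.png

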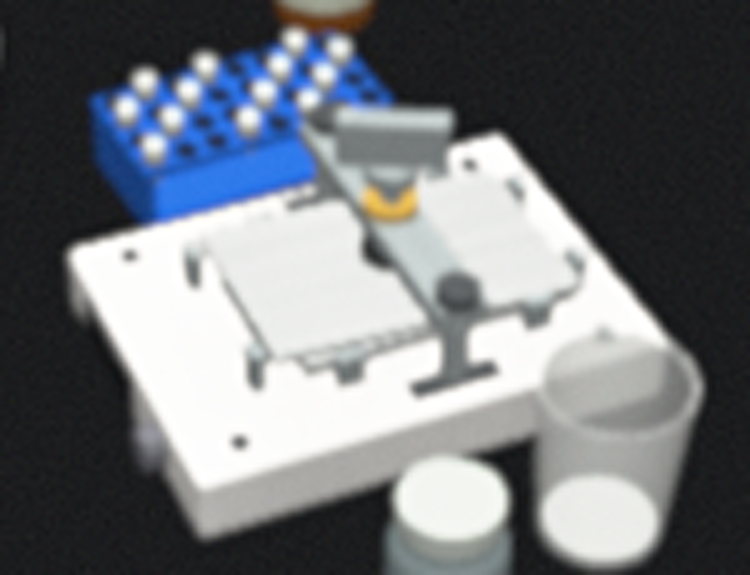

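The crops confirm the cover: a brushed plate about 180 × 110 mm under the bridge, with its near end high. The wing is at an angle above the bridge at crop (368,195). Next I'll measure the plate's near edge, the wing yaw and the tool moves.

```bash
cat >> h.py <<'E'
from scipy.spatial.transform import Rotation as R
def wing(fs,z=None):
    for n,f in fs:
        P=pts(f); d=np.hypot(P[...,0]-585.5,P[...,1]-137.5)
        m=(d<50)&(P[...,2]>118)
        m=cv2.morphologyEx(m.astype(np.uint8),cv2.MORPH_OPEN,np.ones((3,3)))>0
        zt=np.percentile(P[m][:,2],85) 
        t=m&(P[...,2]>zt-7)
        q=P[t][:,:2]; c=q.mean(0); w,V=np.linalg.eigh(np.cov(q.T)); e=V[:,1]
        print(n,t.sum(),'c',c.round(1),'ang',np.degrees(np.arctan2(e[1],e[0])).round(1)%180,'len',np.sqrt(12*w).round(1),'z85',zt.round(1),'ztopmed',np.median(P[t][:,2]).round(1))
def goto(p,yaw):
    s=r.sense(); A=R.from_euler('xyz',s['tcp_rot']); B=R.from_euler('xyz',[np.pi,0,np.radians(yaw)])
    print('rotvec',np.degrees((A.inv()*B).as_rotvec()).round(1),'shift',(A.inv().apply(np.array(p)-s['eef_pos'])/1000).round(4))
E
python3 - <<'E'
from h import *
fs=[(n,dict(np.load(n+'1.npz'))) for n in('top','side')]
wing(fs)
a=np.radians(-3); ex=np.array([np.cos(a),np.sin(a)]); ey=np.array([-ex[1],ex[0]])
for n,f in fs:
    P=pts(f); d=P[...,:2]-[585.5,137.5]; X=d@ex; Y=d@ey; Z=P[...,2]
    m=(abs(Y)<20)&(X<-20)&(X>-130)&(Z>50); print(n,'near edge X',np.percentile(X[m],[0.5,2]))
    m=(abs(Y)<35)&(X>20)&(X<130)&(Z>49); print('far edge',np.percentile(X[m],[98,99.5]))
    m=(abs(Y)<40)
    for lo in(-95,-75,-55,-35,35,55,75): k=m&(X>lo-8)&(X<lo+8)&(Z>46);print(lo,np.median(Z[k]).round(1),end='; ')
    m=(abs(X+50)<20)&(abs(Y)<80)&(Z>52); print('Y',np.percentile(Y[m],[1,99]))
    m=(abs(Y)<130)&(abs(X)<200)&(Z>32)&(Z<46)&(abs(Y)>65)&(abs(Y)<90);print('housing X',np.percentile(X[m],[.5,99.5]))
s=r.sense();print(s['qpos'],np.degrees(s['tcp_rot']))
goto([505,141,150],0);goto([505,141,150],90);goto([505,141,150],-3+180)
E
```

```text
top 127 c [584.6 137. ] ang 149.4 len [14.  58.6] z85 157.7 ztopmed 155.6
side 117 c [583.4 132.4] ang 148.9 len [14.6 60. ] z85 153.7 ztopmed 153.4
top near edge X [-89.29719662 -88.22180427]
far edge [93.54126094 99.49146091]
-95 65.7; -75 65.8; -55 65.0; -35 63.7; 35 59.3; 55 58.1; 75 57.3; Y [-61.77300221  59.18546991]
housing X [-149.75293863  118.3723985 ]
side near edge X [-89.8600848  -89.31065563]
far edge [96.69291993 98.46272087]
-95 62.9; -75 64.5; -55 63.3; -35 62.6; 35 58.2; 55 56.6; 75 55.7; Y [-66.8077147   59.13582618]
housing X [-149.82604922  117.59704258]
[ 1.33258775e+00  3.53611949e-01  1.63406016e+00  2.36717283e-05
  1.15520863e+00 -2.38514226e-03] [-1.79926201e+02 -1.41616021e-03  1.66487763e+02]
rotvec [-0.000e+00  1.000e-01  1.665e+02] shift [-0.4581 -0.3694  0.0811]
rotvec [-0.1  0.  76.5] shift [-0.4581 -0.3694  0.0811]
rotvec [ -0.1  -0.  -10.5] shift [-0.4581 -0.3694  0.0811]
```

```bash
python3 -m creep '0 0 -2 -0.04 -0.032 0 255;0 0 -4 -0.09 -0.072 0 255;0 0 -6 -0.14 -0.113 0 255;0 0 -8 -0.19 -0.153 0 255;0 0 -10.5 -0.24 -0.194 0 255;0 0 -10.5 -0.29 -0.234 0 255;0 0 -10.5 -0.34 -0.274 0 255;0 0 -10.5 -0.38 -0.306 0 255' 40; python3 -c "
from h import *
goto([505.5,141.7,120],177);print(r.sense()['qpos'])"
```

```text
clock: 1.1
eef_pos: [444.9, 219.6, 231.3]
tcp_rot: [3.141, 0.0, 3.089]
contact_force: [0.9, -0.1, 0.1]
opening: -0.003
grasp_force: 0.0
rotvec [ 0.  0. -0.] shift [-0.0646 -0.0746  0.1113]
[ 4.55400903e-01  1.51318317e-01  1.90305518e+00  5.32124803e-05
  1.08704590e+00 -1.06286085e+00]
```

```bash
python3 -m creep '0 0 0 -0.032 -0.037 0.01 255;0 0 0 -0.0646 -0.0746 0.05 255;0 0 0 -0.0646 -0.0746 0.09 255;0 0 0 -0.0646 -0.0746 0.125 255;0 0 0 -0.0646 -0.0746 0.135 255;0 0 0 -0.0646 -0.0746 0.145 255;0 0 0 -0.0646 -0.0746 0.15 255;0 0 0 -0.0646 -0.0746 0.15 255' ; python3 -c "
from h import *
goto([505.5,141.7,66],177);shot('side','push1')"
```

```text
clock: 2.1
eef_pos: [504.9, 143.7, 81.8]
tcp_rot: [3.141, 0.001, 3.089]
contact_force: [-1.3, 0.5, 0.1]
opening: -0.002
grasp_force: 0.0
rotvec [0. 0. 0.] shift [-0.0007 -0.002   0.0158]
```

View pics/push1.png

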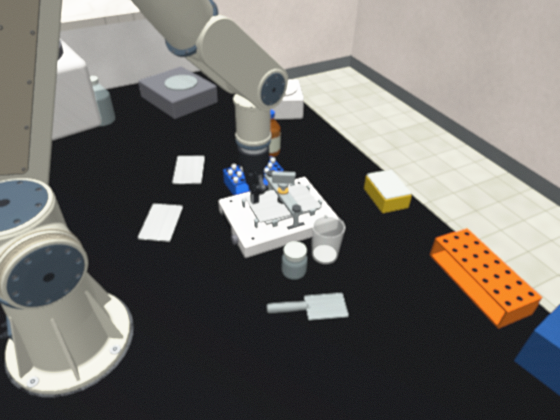

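The fingers at about (256,198) are over the near end of the plate, clear of the wing at (284,180). Now push down.

```bash
python3 -m creep '0 0 0 -0.001 -0.002 0.004 255;0 0 0 -0.001 -0.002 0.008 255;0 0 0 -0.001 -0.002 0.012 255;0 0 0 -0.001 -0.002 0.014 255;0 0 0 -0.001 -0.002 0.016 255;0 0 0 -0.001 -0.002 0.018 255;0 0 0 -0.001 -0.002 0.02 255;0 0 0 -0.001 -0.002 0.02 255'
python3 -m creep '0 0 0 0 0 0.001 255;0 0 0 0 0 0.002 255;0 0 0 0 0 0.003 255;0 0 0 0 0 0.004 255'
```

```text
clock: 3.15
eef_pos: [505.1, 141.4, 61.3]
tcp_rot: [-3.141, -0.001, 3.089]
contact_force: [-1.7, -0.9, 2.5]
opening: 0.001
grasp_force: 1.5
clock: 3.65
eef_pos: [505.0, 141.4, 57.4]
tcp_rot: [-3.141, -0.001, 3.089]
contact_force: [-3.4, -0.1, 6.2]
opening: -0.003
grasp_force: 3.0
```

```bash
python3 -m creep '0 0 0 0 0 0.0005 255;0 0 0 0 0 0.001 255;0 0 0 0 0 0.001 255'
python3 -m creep '0 0 0 0 0 0.0005 255;0 0 0 0 0 0.001 255;0 0 0 0 0 0.001 255'
```

```text
clock: 4.03
eef_pos: [504.9, 141.4, 56.3]
tcp_rot: [-3.141, -0.001, 3.089]
contact_force: [-3.2, 0.1, 4.7]
opening: -0.002
grasp_force: 2.5
clock: 4.4
eef_pos: [505.0, 141.4, 56.0]
tcp_rot: [-3.141, -0.001, 3.089]
contact_force: [-6.0, -0.8, 14.2]
opening: 0.001
grasp_force: 7.6
```

```bash
python3 -m creep '0 0 0 0 0 0.0005 255;0 0 0 0 0 0.001 255;0 0 0 0 0 0.001 255'
python3 -m creep '0 0 0 0 0 -0.01 255;0 0 0 0 0 -0.04 255;0 0 0 0 0 -0.08 255;0 0 0 0 0 -0.12 200;0 0 0 0 0 -0.16 100;0 0 0 0 0 -0.16 0'
python3 - <<'E'
from h import *
f=shot('top','t2'); g=shot('side')
wing([('top',f),('side',g)])
a=np.radians(-3); ex=np.array([np.cos(a),np.sin(a)]); ey=np.array([-ex[1],ex[0]])
for f in (f,g):
    P=pts(f); d=P[...,:2]-[585.5,137.5]; X=d@ex; Y=d@ey; Z=P[...,2]
    for lo in(-75,-55,-35,35,55,75): k=(abs(Y)<40)&(X>lo-8)&(X<lo+8)&(Z>46)&(Z<80);print(lo,k.sum(),np.median(Z[k]).round(1),end='; ')
goto([584.5,136.5,200],149); print(r.sense()['qpos'])
E
```

```text
clock: 4.78
eef_pos: [505.0, 141.4, 55.8]
tcp_rot: [-3.141, -0.001, 3.089]
contact_force: [-11.3, -2.1, 27.0]
opening: -0.002
grasp_force: 13.7
clock: 5.52
eef_pos: [507.6, 142.0, 217.5]
tcp_rot: [3.14, 0.006, 3.089]
contact_force: [-0.1, 0.3, -0.2]
opening: 0.631
grasp_force: 0.0
top 101 c [544.1 122.7] ang 111.1 len [10.5 51. ] z85 593.6 ztopmed 591.3
side 120 c [583.3 132.5] ang 148.6 len [14.9 59.3] z85 153.8 ztopmed 153.0
-75 159 55.7; -55 22 55.2; -35 0 nan; 35 0 nan; 55 0 nan; 75 0 nan; -75 124 54.3; -55 117 54.4; -35 110 54.9; 35 34 54.9; 55 104 54.5; 75 103 55.0; rotvec [ 0.  0. 28.] shift [-0.0792 -0.0008  0.0142]
[ 2.70010911e-01  2.15768824e-01  1.86423891e+00 -2.99678721e-05
  1.06099026e+00 -1.24826018e+00]
  return _methods._mean(a, axis=axis, dtype=dtype,
  ret = ret.dtype.type(ret / rcount)
```

```bash
python3 -m creep '0 0 8 -0.02 0 0 0;0 0 16 -0.04 0 0 0;0 0 24 -0.06 0 0 0;0 0 28 -0.0797 0 0.01 0;0 0 28 -0.0797 0 0.04 0;0 0 28 -0.0797 0 0.065 0;0 0 28 -0.0797 0 0.085 0;0 0 28 -0.0797 0 0.085 0' 30; python3 - <<'E'
from h import *
f=shot('side'); im=f['img'][110:260,190:390,::-1]; cv2.imwrite('pics/g1.png',cv2.resize(im,None,fx=4,fy=4,interpolation=2))
goto([585,137,122],149)
E
```

```text
clock: 6.62
eef_pos: [582.9, 136.8, 126.2]
tcp_rot: [-3.138, -0.004, 2.6]
contact_force: [0.2, -0.1, -0.6]
opening: 1.002
grasp_force: 0.0
rotvec [-0.1 -0.1 -0. ] shift [-0.0009  0.0005  0.0056]
```

View pics/g1.png

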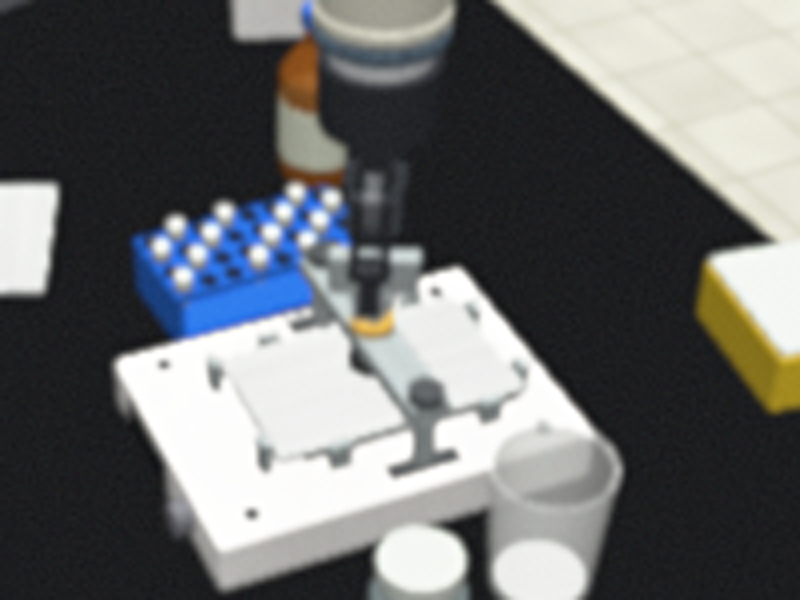

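The fingers straddle the wing at crop (372,275), central on it. Close.

```bash
python3 -m creep '0 0 0 0 0 0.004 0;0 0 0 0 0 0.004 100;0 0 0 0 0 0.004 180;0 0 0 0 0 0.004 255;0 0 0 0 0 0.004 255;0 0 0 0 0 0.004 255;0 0 0 0 0 0.004 255;0 0 0 0 0 0.004 255' 30; python3 -c "
from h import *
s=r.sense();print(s['wrist_torque'],s['qpos'][5],s['eef_pos'])"
```

```text
clock: 7.68
eef_pos: [585.3, 137.0, 126.2]
tcp_rot: [-3.142, 0.001, 2.6]
contact_force: [-3.1, -2.1, 8.8]
opening: 0.152
grasp_force: 35.2
[-0.50928985  0.37966589 -0.01360829] -0.8015876023618658 [585.31763814 137.00299596 126.21365928]
```

```bash
cat > tq.py <<'E'
from h import *
s=r.sense();print('tq',s['wrist_torque'].round(3),'yaw',np.degrees(s['tcp_rot'][2]).round(1),'q6',s['qpos'][5].round(3),'eff6',s['joint_efforts'][5].round(3),'F',s['contact_force'].round(1),'z',s['eef_pos'][2].round(2))
E
python3 -m creep '0 0 5 0 0 0.0002 255;0 0 10 0 0 0.0004 255;0 0 15 0 0 0.0007 255;0 0 20 0 0 0.0009 255;0 0 25 0 0 0.0011 255;0 0 30 0 0 0.0013 255;0 0 35 0 0 0.0016 255;0 0 40 0 0 0.0018 255'; python3 tq.py
```

```text
clock: 8.68
eef_pos: [585.1, 136.8, 124.5]
tcp_rot: [-3.142, 0.001, 1.9]
contact_force: [-2.9, -2.8, 8.2]
opening: 0.158
grasp_force: 35.1
tq [-0.672  0.596  0.057] yaw 108.8 q6 -0.101 eff6 -1.131 F [-2.9 -2.8  8.2] z 124.45
```

```bash
python3 -m creep '0 0 8 0 0 0.0004 255;0 0 16 0 0 0.0007 255;0 0 24 0 0 0.0011 255;0 0 32 0 0 0.0014 255;0 0 40 0 0 0.0018 255;0 0 48 0 0 0.0021 255;0 0 56 0 0 0.0025 255;0 0 64 0 0 0.0028 255'; python3 tq.py
python3 -m creep '0 0 4 0 0 0.0002 255;0 0 8 0 0 0.0004 255;0 0 12 0 0 0.0005 255;0 0 16 0 0 0.0007 255;0 0 16 0 0 0.0007 255'; python3 tq.py
```

```text
clock: 9.68
eef_pos: [584.6, 136.9, 121.6]
tcp_rot: [-3.141, 0.001, 0.781]
contact_force: [-5.0, -2.3, 10.1]
opening: 0.161
grasp_force: 35.1
tq [-0.563  0.943 -0.014] yaw 44.7 q6 1.018 eff6 -1.823 F [-5.  -2.3 10.1] z 121.56
clock: 10.3
eef_pos: [584.5, 137.0, 120.9]
tcp_rot: [-3.142, 0.001, 0.505]
contact_force: [-4.2, -2.2, 9.6]
opening: 0.159
grasp_force: 35.0
tq [-0.465  0.998 -0.05 ] yaw 28.9 q6 1.294 eff6 0.38 F [-4.2 -2.2  9.6] z 120.88
```

```bash
python3 -m creep '0 0 4 0 0 0.0002 255;0 0 8 0 0 0.0004 255;0 0 12 0 0 0.0005 255;0 0 16 0 0 0.0007 255;0 0 16 0 0 0.0007 255'; python3 tq.py
```

```text
clock: 10.92
eef_pos: [584.5, 137.1, 120.1]
tcp_rot: [3.142, 0.001, 0.226]
contact_force: [-5.4, -1.6, 10.5]
opening: 0.158
grasp_force: 34.8
tq [-0.298  1.05  -0.1  ] yaw 12.9 q6 1.573 eff6 0.38 F [-5.4 -1.6 10.5] z 120.14
```

```bash
cat > tq.py <<'E'
from h import *
T=[];F=[]
for i in range(6):
    r.grab_frame('side'); s=r.sense(); T.append(s['wrist_torque']);F.append(s['contact_force'])
T=np.array(T);F=np.array(F)
print('tq',T.mean(0).round(3),'sd',T.std(0)[2].round(3),'yaw',np.degrees(s['tcp_rot'][2]).round(2),'q6',s['qpos'][5].round(3),'eff6',s['joint_efforts'][5].round(3),'F',F.mean(0).round(1),'z',s['eef_pos'][2].round(2),'clk',s['clock'])
E
python3 tq.py
python3 -m creep '0 0 4 0 0 0.0002 255;0 0 8 0 0 0.0004 255;0 0 8 0 0 0.0004 255'; python3 tq.py
python3 -m creep '0 0 4 0 0 0.0002 255;0 0 8 0 0 0.0004 255;0 0 8 0 0 0.0004 255'; python3 tq.py
```

```text
tq [-0.338  1.051 -0.075] sd 0.024 yaw 12.98 q6 1.572 eff6 -0.07 F [-4.7 -1.1  9.5] z 120.15 clk 11.225
clock: 11.6
eef_pos: [584.5, 137.1, 119.8]
tcp_rot: [3.141, 0.001, 0.086]
contact_force: [-4.8, -0.8, 10.3]
opening: 0.158
grasp_force: 34.8
tq [-0.28   1.043 -0.059] sd 0.03 yaw 4.98 q6 1.712 eff6 -0.071 F [-4.9 -1.5 10.2] z 119.81 clk 11.9
clock: 12.28
eef_pos: [584.5, 137.2, 119.4]
tcp_rot: [3.141, 0.001, -0.054]
contact_force: [-5.2, -1.7, 11.0]
opening: 0.16
grasp_force: 34.8
tq [-0.228  1.091 -0.081] sd 0.024 yaw -3.02 q6 1.851 eff6 -0.072 F [-5.  -1.2 10. ] z 119.4 clk 12.575
```

```bash

python3 -m creep '0 0 4 0 0 0.0002 255;0 0 8 0 0 0.0004 255;0 0 8 0 0 0.0004 255'; python3 tq.py
python3 -m creep '0 0 4 0 0 0.0002 255;0 0 8 0 0 0.0004 255;0 0 8 0 0 0.0004 255'; python3 tq.py
```

```text
clock: 12.95
eef_pos: [584.5, 137.3, 119.1]
tcp_rot: [3.141, 0.001, -0.193]
contact_force: [-4.8, -0.9, 10.1]
opening: 0.158
grasp_force: 34.8
tq [-0.194  1.119 -0.09 ] sd 0.026 yaw -11.02 q6 1.991 eff6 -0.073 F [-5.1 -0.6 10.8] z 119.09 clk 13.25
clock: 13.62
eef_pos: [584.6, 137.3, 118.7]
tcp_rot: [3.141, 0.001, -0.333]
contact_force: [-5.0, -1.9, 10.8]
opening: 0.157
grasp_force: 34.7
tq [-0.126  1.146 -0.09 ] sd 0.018 yaw -19.03 q6 2.131 eff6 -0.074 F [-5.6 -0.5 11.3] z 118.71 clk 13.925
```

```bash

python3 -m creep '0 0 4 0 0 0.0002 255;0 0 8 0 0 0.0004 255;0 0 8 0 0 0.0004 255'; python3 tq.py
python3 -m creep '0 0 4 0 0 0.0002 255;0 0 8 0 0 0.0004 255;0 0 8 0 0 0.0004 255'; python3 tq.py
```

```text
clock: 14.3
eef_pos: [584.6, 137.3, 118.4]
tcp_rot: [3.141, 0.001, -0.473]
contact_force: [-5.3, -1.0, 11.9]
opening: 0.161
grasp_force: 34.7
tq [-0.079  1.175 -0.071] sd 0.026 yaw -27.02 q6 2.27 eff6 -0.065 F [-5.6 -0.4 11.9] z 118.39 clk 14.6
clock: 14.98
eef_pos: [584.6, 137.4, 118.3]
tcp_rot: [3.141, 0.001, -0.612]
contact_force: [-6.3, -0.7, 16.1]
opening: 0.16
grasp_force: 35.2
tq [-0.086  1.388  0.016] sd 0.021 yaw -35.01 q6 2.41 eff6 0.034 F [-6.3 -0.4 14.9] z 118.31 clk 15.275
```

```bash

python3 -m creep '0 0 1 0 0 0 255;0 0 2 0 0 0.0001 255;0 0 2 0 0 0.0001 255'; python3 tq.py
```

```text
clock: 15.65
eef_pos: [584.6, 137.4, 118.3]
tcp_rot: [3.141, 0.001, -0.646]
contact_force: [-6.5, -0.5, 15.3]
opening: 0.158
grasp_force: 35.4
tq [-0.09   1.432  0.052] sd 0.032 yaw -37.01 q6 2.445 eff6 0.059 F [-6.6 -0.2 15.3] z 118.32 clk 15.95
```

```bash

python3 -m creep '0 0 -8 0 0 -0.0004 255;0 0 -16 0 0 -0.0007 255;0 0 -24 0 0 -0.0011 255;0 0 -32 0 0 -0.0014 255;0 0 -40 0 0 -0.0018 255;0 0 -48 0 0 -0.0021 255;0 0 -56 0 0 -0.0025 255;0 0 -62 0 0 -0.0028 255'
python3 -m creep '0 0 -8 0 0 -0.0004 255;0 0 -16 0 0 -0.0007 255;0 0 -22 0 0 -0.001 255;0 0 -28 0 0 -0.0013 255;0 0 -28 0 0 -0.0013 255;0 0 -28 0 0 -0.0013 255'; python3 tq.py
```

```text
clock: 16.95
eef_pos: [584.6, 137.0, 120.7]
tcp_rot: [-3.142, 0.001, 0.44]
contact_force: [-5.0, -2.8, 12.0]
opening: 0.162
grasp_force: 34.9
clock: 17.7
eef_pos: [584.7, 136.8, 121.9]
tcp_rot: [-3.141, 0.001, 0.925]
contact_force: [-5.2, -2.5, 12.3]
opening: 0.161
grasp_force: 34.5
tq [-0.539  1.012  0.005] sd 0.018 yaw 53.0 q6 0.874 eff6 0.008 F [-4.7 -2.4 10.8] z 121.93 clk 18.0
```

```bash

python3 -m creep '0 0 0 0 0 0 150;0 0 0 0 0 0 80;0 0 0 0 0 0 0;0 0 0 0 0 0 0;0 0 0 0 0 0 0;0 0 0 0 0 0 0'
python3 -m creep '0 0 0 0 0 -0.01 0;0 0 0 0 0 -0.04 0;0 0 0 0 0 -0.08 0;0 0 0 0 0 -0.12 0;0 0 0 0 0 -0.16 0;0 0 0 0 0 -0.2 0;0 0 0 0 0 -0.22 0;0 0 0 0 0 -0.22 0'
python3 - <<'E'
from h import *
f=shot('side'); im=f['img'][110:260,190:390,::-1]; cv2.imwrite('pics/end.png',cv2.resize(im,None,fx=4,fy=4,interpolation=2))
wing([('side',f)])
a=np.radians(-3); ex=np.array([np.cos(a),np.sin(a)]); ey=np.array([-ex[1],ex[0]])
P=pts(f); d=P[...,:2]-[585.5,137.5]; X=d@ex; Y=d@ey; Z=P[...,2]
for lo in(-75,-55,-35,35,55,75): k=(abs(Y)<40)&(X>lo-8)&(X<lo+8)&(Z>46)&(Z<80);print(lo,k.sum(),np.median(Z[k]).round(1),end='; ')
E
```

```text
clock: 18.75
eef_pos: [585.1, 137.3, 120.8]
tcp_rot: [-3.142, 0.0, 0.925]
contact_force: [0.4, 0.2, -0.3]
opening: 0.997
grasp_force: 0.0
clock: 19.75
eef_pos: [585.8, 137.4, 343.2]
tcp_rot: [3.139, -0.003, 0.925]
contact_force: [-0.8, -0.1, -0.8]
opening: 1.0
grasp_force: 0.0
side 651 c [570.1 108.4] ang 151.4 len [27.1 72.7] z85 560.0 ztopmed 568.3
-75 116 54.8; -55 119 54.4; -35 111 54.4; 35 40 54.8; 55 106 54.6; 75 103 54.7;
```

View pics/end.png

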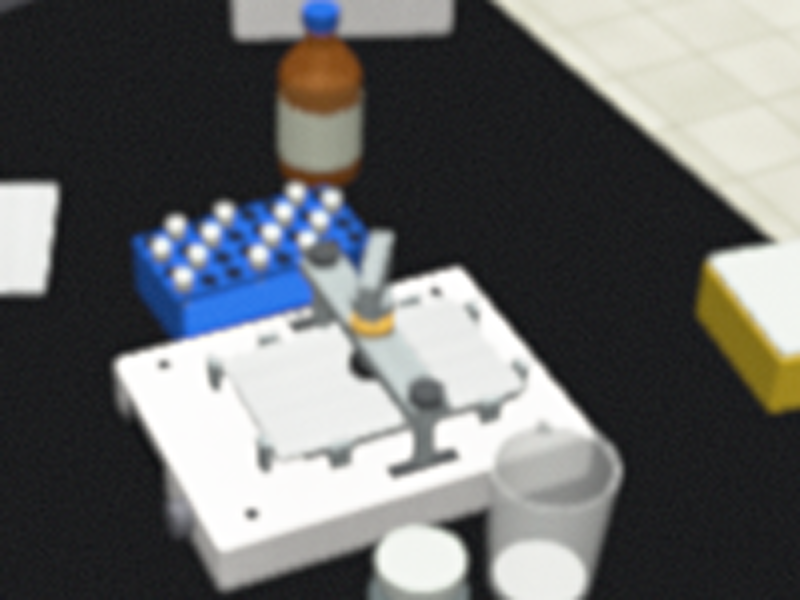

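The plate is level, and the wing at crop (375,272) has turned and is free of the gripper. The rack, bottle, beaker and jar look unmoved. One last check of the wing's angle and height before handing in.

```bash
python3 - <<'E'
from h import *
f=shot('side'); P=pts(f); m=(np.hypot(P[...,0]-585.5,P[...,1]-137.5)<40)&(P[...,2]>118)&(P[...,2]<180)
q=P[m]; w,V=np.linalg.eigh(np.cov(q[:,:2].T)); print(m.sum(),np.degrees(np.arctan2(V[1,1],V[0,1]))%180,np.percentile(q[:,2],[85,97]))
print(r.sign_off())
E
```

```text
158 49.28565747607324 [150.42543466 152.14091301]
the job is handed in; nothing more can be done
None
```

The cover plate was pushed level onto the block, then the screw was turned clockwise until the pad bottomed at roughly 50 N of clamping (estimated from the torque rise). I then backed it off a quarter turn, let go and handed the job in at about 20 s; the final picture showed the plate level and the rack, bottle, beaker and jar apparently unmoved (the spatula was out of that view), and sign-off gave no verdict.

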